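Unclip the filter box cover

TASK

Open the filter box with the orange snap tabs so that its filter can be inspected: squeeze the two orange tabs together between the fingers to unclip the cover, lift the cover off and set it down, right way up, in the middle of the square white dish, letting go only once it stands on the dish. Leave the box with the blue tabs shut.

Things in the scene. Friction and masses are not known exactly. Their poses are not given: they have to be found in the camera images.
- orange_cover: white clip-on cover with orange tabs, 0.12 kg. Origin: middle, at the underside of its 2 feet (18x42 mm, at x=+-33 mm); z up, x along the box, y from tab to tab. Above the origin: feet 0-20 mm, plate 124x86 mm (x, y) at 20-26 mm, tabs up to 60 mm. Clipped on, the origin is 28 mm over the worktop and the feet are 20 mm deep in the box, 2 mm play. Held by the squeezed tabs it can be carried; it stands on its feet.
- orange_tab_left (a joint): orange spring tab on the cover's +y side: 0 = out (hooked on the box), grows to 0.008 m at its stop as it is pushed toward the cover's middle; unhooked from 0.005 m on. 2 N to start, 5.2 N at the stop; springs back. The two upright tabs, 34 mm wide along x, 6 mm thick, stand at x=0: 54 mm over their outer faces when out, 38 mm squeezed home.
- orange_tab_right (a joint): orange spring tab on the cover's -y side: 0 = out (hooked on the box), grows to 0.008 m at its stop as it is pushed toward the cover's middle; unhooked from 0.005 m on. 2 N to start, 5.2 N at the stop; springs back. Otherwise as the left one.
- orange_box: grey filter box under the orange-tabbed cover, screwed down, 130x92x48 mm (x, y, z), hose barbs on both ends along x (178 mm over all). Origin: middle of its underside, on the worktop; axes as the cover's. The cover's plate rests on its top; inside is a white filter.
- dish: square white dish, 230x230x19 mm, loose, 0.42 kg, with a low rim. Origin: its middle, at its underside; z up, x and y along its sides. The flat floor, 168x168 mm, is 4 mm above the origin, the rim's top 19 mm.
- blue_cover: cover of the other filter box: the same in size, shape, origin and axes as the orange-tabbed one but with blue tabs; it is to stay clipped on.
Mind the look-alikes: they are no part of the job. What is shaped like the orange_cover but red is not meant.

How it is judged:
On the way, in this order (a step that is already met when the one before it is completed fails the run):
1. both orange tabs are squeezed in by at least 4.5 mm while the cover still sits on its box (value of joint each of orange_tab_left, orange_tab_right above 0.0045 m and distance of orange_cover from where it was at the start of the episode below 0.008 m), for 0.1 s.
2. the cover is lifted off, its feet above the box (height (world z) of orange_cover above 0.055 m), for 0.1 s.
3. the cover is brought down onto the dish floor (feet within 14 mm of it, middle within 40 mm of the dish's) with the tabs still squeezed (horizontal distance between orange_cover and dish below 0.04 m and z of orange_cover in the frame of dish below 0.018 m and value of joint any of orange_tab_left, orange_tab_right above 0.003 m).
At the end, for the whole second after the job is handed in: The orange-tabbed cover stands at rest on its feet on the dish's floor, right way up (within 8 degrees), its middle within 40 mm of the dish's middle, its tabs let go and sprung back; the dish lies level; the blue-tabbed cover is still clipped on its box (moved less than 12 mm) (horizontal distance between orange_cover and dish below 0.04 m and z of orange_cover in the frame of dish below 0.009 m and angle between orange_cover's own z axis and vertical below 0.15 rad and value of joint each of orange_tab_left, orange_tab_right below 0.002 m and linear speed of orange_cover below 0.02 m/s and angle between dish's own z axis and vertical below 0.1 rad and distance of blue_cover from where it was at the start of the episode below 0.012 m); the robot touches nothing.
It fails at once if the blue-tabbed cover is taken off or dislodged (distance of blue_cover from where it was at the start of the episode above 0.012 m).
It also fails if it takes over 40 s, if anything falls off the work surface, if the arm or the gripper's body presses on something with over 40 N, if the wrist force passes 120 N, or if a joint passes its speed limit or range.

ROBOT

A 7-joint arm with a two-finger parallel gripper is mounted at the origin on a cart in front of the work surface, level with it; the furniture and walls round the work are solid. World frame = base frame: x ahead of the robot, y to its left, z up, the work surface at z = 0. Lengths are in m, angles in rad, forces in N, time in s.
With the tool pointing down it reaches from about 0.35 to 0.9 m from the base axis. Payload 8.1 kg.
Tool frame: the origin (TCP) lies midway between the tips of the shut fingers; the grasp point (between the pads) lies 19 mm behind it (arm.hold_point_z is the z of the grasp point in the tool frame, in m); z points along the fingers, y is the line along which they close (so a half turn about z gives the same grasp; the last joint's range is limited). The gripper opens to 92 mm and grips with 3 to 60 N. Pads are 19 mm wide; open, the fingers measure 130 mm over their backs; the gripper's body (75 mm by 190 mm) begins 47 mm behind the grasp point.
Start: joints at [-0.103, 0.434, 0.025, 1.573, -0.012, 1.134, -0.075], TCP at [0.625, -0, 0.227] pointing down, gripper open.
Joint ranges: [-2.62, 2.62], [-0.44, 2.09], [-1.27, 1.32], [0.08, 2.57], [-1.32, 4.46], [0.12, 2], [-2.74, 2.74]. Speed limits (rad/s): [2.22, 2.22, 3.01, 3.01, 3.14, 3.14, 3.14].

INTERFACE

Orientations are given as a rotation vector (axis times angle).
In Python, from cell import arm, get_image, camera_params, job gives the robot as it stands.
- The arm moves only by the tool send_rows, never from a script. Its argument "deltas" is a list of rows, each a list of 3 entries, a list of its own where there are three numbers: the shift along the world's x, y, z in m, then the turn, a rotation vector about the world's x, y, z in rad, then the finger opening in m, from 0 to 0.0918. In form: [[[tx, ty, tz], [ax, ay, az], gripper], ...]. A call has exactly 10 rows; each row shifts and turns the commanded pose from where the row before left it; what a row does not reach is not made up. A row lasts 1/10 s, in which the tool goes at most 50 mm and 8.59 degrees, less where a joint would pass 70% of its speed; a pose out of reach is approached as far as the arm can. A call with a gripper value outside its range is refused whole. The fingers move at their own pace and stop on an object; "force" is the grip in N (left out, the last holds). Time passes only in rows, so rows that do not move let the fingers close, or fill a call up. It gives the time, the measured TCP pose, the force and the opening at its end, in the units of the state.
- arm.observe(): the state, without advancing time (a new reading comes with each control period).
- get_image(name): name is "scene" or "side" or "wrist"; returns the picture (384x512x3 uint8, red, green, blue); there is no depth.
- camera_params(name): a dict with "fov_y" (degrees; the focal length in pixels is half the picture's height over the tangent of half this angle, whatever the lens; pixels are square), "cx", "cy" (the principal point, pixels), "rvec" (rotation vector, rad) and "tvec" (3), from world to camera coordinates, as OpenCV has them. Camera axes: x right, y down, z forward; pixel columns grow to the right and rows downward; lengths in m; the calibration is good to about 2 mm. A picture is of the moment at which its call begins: read the wrist's pose just before it. camera_params takes no time and is no camera call; for the wrist camera it gives the pose at the moment of the call.
- job.sign_off(): hands the job in, once; it reports no verdict.
The state is a dict: "clock": time; "joints": joint angles; "dq": joint speeds; "joint_efforts": joint torques, N m; "position": TCP position; "ee_rot": TCP orientation; "force": force on the tool from outside, world axes, zero at the start; "ft_torque": the same for the moment, N m; "width": opening from 0.0 (shut) to 1.0 (fully open).
Only numpy, scipy, OpenCV 4.12 (cv2) and the standard library are available. Lean on these libraries where they do the work, as an engineer would, in place of code of your own. Each camera call takes 0.05 s, during which the arm holds its last target. There are 200 camera calls.

## Working session

There is one attempt and no reset: what is moved stays moved. The work goes in short steps, Python scripts to look and compute and a tool call to move; the robot and the scene stay as the last step left them, time stands still between calls to the robot, and variables do not carry over. Pictures are saved under pics/ and viewed, on a budget of 10 in all, crops included, one or two more only if the job needs it, and the job is handed in when it is done.

Besides the shell and the picture viewer there is one more tool, called after "Call:" in YAML: its name, and indented under it one key for each argument. send_rows: Moves the arm, as the interface text tells. Its arguments: {"type":"object","properties":{"deltas":{"type":"array","items":{"type":"array"}},"force":{"type":"number"}},"required":["deltas"]}

```bash
mkdir -p pics; cat > h.py <<'E'
import numpy as np, cv2
from cell import arm, get_image, camera_params, job
def cam(n):
    p=camera_params(n); f=192/np.tan(np.radians(p["fov_y"])/2)
    return f,p["cx"],p["cy"],cv2.Rodrigues(np.array(p["rvec"],float))[0],np.array(p["tvec"],float)
def ray(c,u,v,z):
    f,cx,cy,R,t=c; d=R.T@np.array([(u-cx)/f,(v-cy)/f,1]); o=-R.T@t
    return o+d*(z-o[2])/d[2]
def proj(c,P):
    f,cx,cy,R,t=c; q=R@np.array(P,float)+t; return cx+f*q[0]/q[2],cy+f*q[1]/q[2]
def save(n,im): cv2.imwrite("pics/"+n,cv2.cvtColor(im,cv2.COLOR_RGB2BGR))
E
python3 - <<'E'
from h import *
a=get_image("scene");b=get_image("side")
np.save("scene.npy",a);np.save("side.npy",b)
save("s1.png",a);save("s2.png",b)
for n in("scene","side","wrist"):
    c=cam(n);print(n,c[0],c[1:3],-c[3].T@c[4],camera_params(n).keys())
print(arm.observe(),arm.hold_point_z)
E
```

```text
scene 425.4904954061738 (251.7685107125952, 197.3814326932684) [0.06212038 0.85501868 0.84609542] dict_keys(['fov_y', 'cx', 'cy', 'rvec', 'tvec'])
side 359.2686142800253 (259.0880548819611, 188.57914117708322) [0.39752696 1.09653623 0.67529651] dict_keys(['fov_y', 'cx', 'cy', 'rvec', 'tvec'])
wrist 300.554766660374 (255.42911224010703, 193.32620168461065) [0.6249796  0.0773575  0.38288438] dict_keys(['fov_y', 'cx', 'cy', 'rvec', 'tvec'])
{'clock': 0.1, 'joints': array([-0.10259216,  0.43513694,  0.02496587,  1.57400406, -0.01162457,
        1.1340265 , -0.07511925]), 'dq': array([ 1.39747520e-03, -2.69691127e-03,  2.08312225e-03, -1.62928615e-03,
        2.13303707e-04,  5.92658283e-04, -2.24549466e-05]), 'joint_efforts': array([ 2.76666542e-03, -6.69124532e+01,  9.87763703e-01, -3.15145969e+01,
       -6.05509384e-02,  3.73947364e-02,  1.19628339e-04]), 'position': array([ 6.24530852e-01, -4.59555462e-05,  2.26034328e-01]), 'ee_rot': array([-2.22089111e+00, -2.22066930e+00,  1.69900250e-03]), 'force': array([-0.32705841,  0.00581   ,  0.33428133]), 'ft_torque': array([ 0.02338859, -0.01295619, -0.00189422]), 'width': 1.0027544215650093} -0.0188
```

View pics/s1.png

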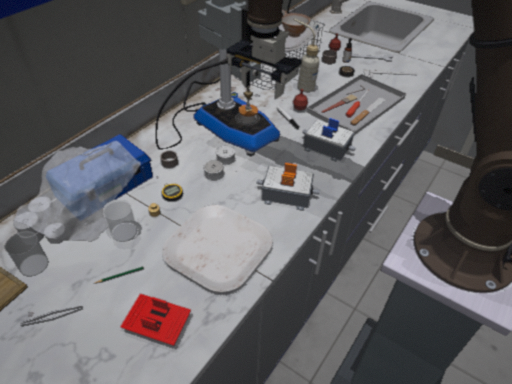

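View pics/s2.png

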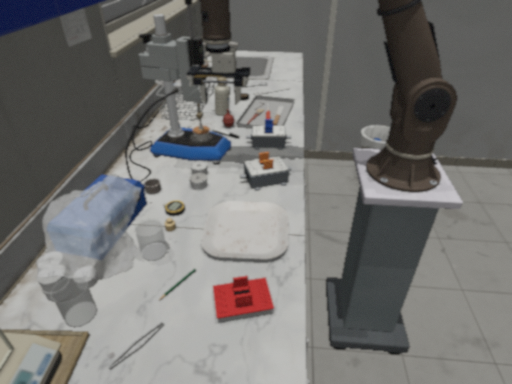

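The scene view shows:
- Orange-tab cover at scene (288,183) and side (266,163).
- Blue-tab cover at scene (329,135) and side (268,128).
- Red look-alike at scene (156,318).
- An orange part on the blue stand at scene (245,110), which is not a cover.
- Dish at scene (218,247).

I choose the orange tabs on the grey box at (288,183).

```bash
cat > m.py <<'E'
from h import *
cs={n:cam(n) for n in("scene","side")}
def tri(a,b):
    A=[];B=[]
    for n,(u,v) in(("scene",a),("side",b)):
        f,cx,cy,R,t=cs[n];d=R.T@np.array([(u-cx)/f,(v-cy)/f,1]);d/=np.linalg.norm(d);M=np.eye(3)-np.outer(d,d);A.append(M);B.append(M@(-R.T@t))
    return np.linalg.lstsq(np.vstack(A),np.hstack(B),rcond=None)[0]
print("tcp proj",[proj(cs[n],[.6245,0,.226]) for n in cs])
box={"scene":(265,155,320,210),"side":(240,145,295,190)}
cen={}
for n in cs:
    im=np.load(n+".npy");h=cv2.cvtColor(im,cv2.COLOR_RGB2HSV)
    m=cv2.inRange(h,(4,130,80),(20,255,255));x0,y0,x1,y1=box[n];k=np.zeros_like(m);k[y0:y1,x0:x1]=m[y0:y1,x0:x1]
    q=cv2.connectedComponentsWithStats(k)
    ys,xs=np.nonzero(k);cen[n]=(xs.mean(),ys.mean());print(n,cen[n],q[2][1:],ray(cs[n],*cen[n],.072))
print("tri",tri(cen["scene"],cen["side"]))
print("dish",tri((218,247),(245,232)),ray(cs["scene"],218,247,.01),ray(cs["side"],245,232,.01))
print("blue",ray(cs["scene"],330,129,.072),ray(cs["side"],268,122,.072))
im=np.load("scene.npy");save("c1.png",np.hstack([cv2.resize(im[145:215,250:335],None,fx=4.5,fy=4.5,interpolation=2),cv2.resize(np.load("side.npy")[140:210,230:315],None,fx=4.5,fy=4.5,interpolation=2)]))
E
python3 m.py
```

```text
tcp proj [(np.float64(261.92830847295863), np.float64(91.78803749219036)), (np.float64(221.09595038300398), np.float64(102.9943808355263))]
scene (np.float64(288.6848739495798), np.float64(173.6890756302521)) [[282 163  15  23 238]] [0.46980588 0.08766773 0.072     ]
side (np.float64(265.25), np.float64(160.078125)) [[260 153  12  16 128]] [0.47159255 0.08830756 0.072     ]
tri [0.47160352 0.08463301 0.06940294]
dish [ 0.50685343  0.35313392 -0.00546098] [0.49983061 0.36133993 0.01      ] [0.50356604 0.37125252 0.01      ]
blue [ 0.47617279 -0.16189698  0.072     ] [ 0.48421472 -0.20261401  0.072     ]
```

View pics/c1.png

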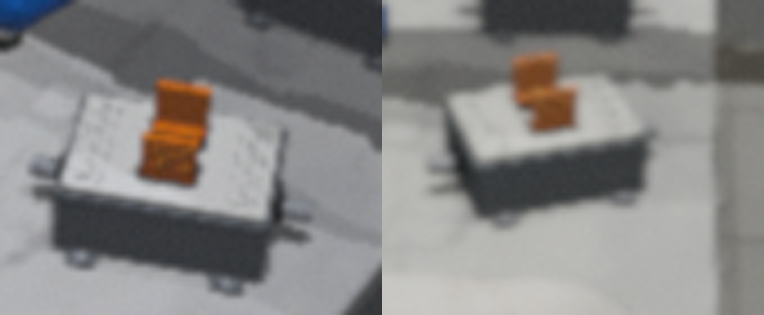

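The crop shows two upright orange tabs on a white plate over the grey box in both views, so the choice holds. Next I work out the yaw from the plate corners and get close with the wrist camera.

```bash
python3 - <<'E'
from h import *
for n,pts in(("scene",[(268.4,166.1),(313.3,173.9),(310.4,193.9),(263.8,187.2)]),("side",[(244.2,161.6),(280.7,157.1),(289.6,170),(251.8,176.7)])):
    c=cam(n);P=np.array([ray(c,*p,.054)[:2] for p in pts]);e=np.roll(P,-1,0)-P
    print(n,P.mean(0),np.linalg.norm(e,axis=1),np.degrees(np.arctan2(e[:,1],e[:,0])))
c=cam("scene")
print("stand base",[ray(c,*p,.02)[:2].round(3) for p in[(195,125),(275,140),(210,100)]])
R=cam("wrist")[3];print("wrist cam axes in world rows",R.round(2)); print(cv2.Rodrigues(arm.observe()["ee_rot"])[0].round(2))
# dish outline
im=np.load("scene.npy")
print("dish corners",[ray(c,*p,.015)[:2].round(3) for p in[(205,207),(273,240),(222,292),(163,252)]])
E
```

```text
scene [0.46525266 0.0914868 ] [0.12807505 0.08100938 0.12551521 0.08783531] [-158.45069545  114.18021894   24.59720404  -64.23566608]
side [0.46606313 0.09605825] [0.12701085 0.08549831 0.12745637 0.09519083] [-160.90662068  112.18339184   23.46203491  -68.17681435]
stand base [array([0.872, 0.016]), array([ 0.617, -0.073]), array([ 0.927, -0.129])]
wrist cam axes in world rows [[ 1.   -0.   -0.  ]
 [-0.   -0.96  0.29]
 [-0.   -0.29 -0.96]]
[[ 0.  1. -0.]
 [ 1. -0. -0.]
 [-0. -0. -1.]]
dish corners [array([0.61 , 0.279]), array([0.4  , 0.266]), array([0.41 , 0.459]), array([0.595, 0.455])]
```

Call:
send_rows:
  deltas:
    - [[-0.03,0,0],[0,0,0],0.0918]
    - [[-0.03,0.0,0],[0,0,0],0.0918]
    - [[-0.03,0.0,0],[0,0,0],0.0918]
    - [[-0.03,0,0],[0,0,0],0.0918]
    - [[-0.03,0.01,0],[0,0,0],0.0918]
    - [[0,0.01,0],[0,0,0],0.0918]
    - [[0,0.01,0],[0,0,0],0.0918]
    - [[0,0,0],[0,0,0],0.0918]
    - [[0,0,0],[0,0,0],0.0918]
    - [[0,0,0],[0,0,0],0.0918]

```text
clock: 1.1
position: [0.4756, 0.0295, 0.2265]
ee_rot: [2.222, 2.221, -0.001]
force: [-0.8, 0.2, 0.5]
width: 1.002
```

```bash
python3 - <<'E'
from h import *
o=arm.observe();print(o["clock"],o["position"],o["ee_rot"])
np.save("wc.npy",np.array([camera_params("wrist")],dtype=object),allow_pickle=True)
im=get_image("wrist");np.save("w1.npy",im);save("w1.png",im)
E
```

```text
1.1 [0.47556992 0.02954271 0.22648068] [ 2.22202578e+00  2.22079537e+00 -7.03169711e-04]
```

View pics/w1.png

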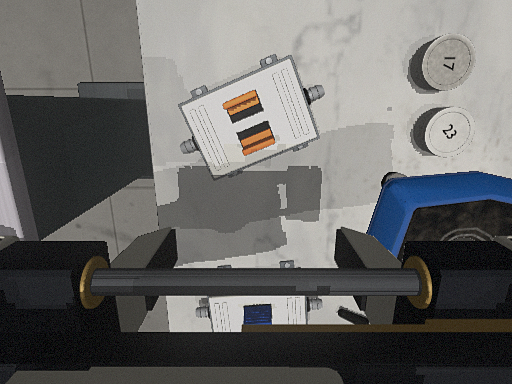

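The wrist view shows the orange cover at about (248,118), with tabs at (242,105) and (255,138). The blue cover is behind at (258,310) and the stand is at the right. Next I measure centre and yaw from the plate and tab contours.

```bash
python3 - <<'E'
from h import *
im=np.load("w1.npy");c=cam("wrist");h=cv2.cvtColor(im,cv2.COLOR_RGB2HSV)
m=cv2.inRange(h,(4,130,60),(20,255,255));m[:80]=0;m[170:]=0;m[:,:200]=0;m[:,300:]=0
n,l,s,ce=cv2.connectedComponentsWithStats(m);print(s,ce)
T=[]
for i in range(1,n):
    if s[i,4]>60:
        ys,xs=np.nonzero(l==i);r=cv2.minAreaRect(np.c_[xs,ys].astype(np.float32));P=np.array([ray(c,*p,.088)[:2] for p in cv2.boxPoints(r)])
        T.append(P.mean(0));e=np.roll(P,-1,0)-P;print("tab",P.mean(0),np.linalg.norm(e,axis=1),np.degrees(np.arctan2(e[:,1],e[:,0])))
print("tabs mid",np.mean(T,0))
P=np.array([ray(c,*p,.054)[:2] for p in[(180,104),(291,56),(319,137),(214,178)]]);e=np.roll(P,-1,0)-P
print("plate",P.mean(0),np.linalg.norm(e,axis=1),np.degrees(np.arctan2(e[:,1],e[:,0])))
E
```

```text
[[     0      0    512    384 195657]
 [   223     90     36     25    459]
 [   241    128     34     28    492]] [[255.5291045  191.8355745 ]
 [241.24618736 102.34422658]
 [257.22357724 141.22560976]]
tab [0.46187951 0.10687864] [0.0329786  0.01267619 0.03337254 0.0128292 ] [  21.71439045  -66.03521821 -158.00685964  112.17976095]
tab [0.4766378  0.07047035] [0.03282275 0.01543015 0.03328764 0.01562084] [  22.23432121  -66.41702142 -157.43065351  111.86330904]
tabs mid [0.46925865 0.08867449]
plate [0.47042882 0.08857443] [0.12396893 0.08707917 0.1242685  0.08631988] [  21.8376515   -67.75250151 -158.51168724  112.05378885]
```

Centre is (0.470, 0.0885) and yaw is 22°; the sizes match (124x86.5 mm). I turn by -68° and come over the cover.

Call:
send_rows:
  deltas:
    - [[-0.001,0.01,0],[0,0,-0.1187],0.0918]
    - [[-0.001,0.01,0],[0,0,-0.1187],0.0918]
    - [[-0.001,0.01,-0.01],[0,0,-0.1187],0.0918]
    - [[-0.001,0.01,-0.01],[0,0,-0.1187],0.0918]
    - [[-0.001,0.01,-0.02],[0,0,-0.1187],0.0918]
    - [[-0.0006,0.009,-0.02],[0,0,-0.1187],0.0918]
    - [[0,0,-0.02],[0,0,-0.1187],0.0918]
    - [[0,0,-0.0165],[0,0,-0.1187],0.0918]
    - [[0,0,0],[0,0,-0.1187],0.0918]
    - [[0,0,0],[0,0,-0.1187],0.0918]
  force: 10

```text
clock: 2.15
position: [0.4693, 0.0884, 0.1295]
ee_rot: [3.085, 0.59, -0.002]
force: [0.9, 1.2, -0.2]
width: 1.0
```

```bash
python3 - <<'E'
from h import *
o=arm.observe();R=cv2.Rodrigues(o["ee_rot"])[0];print(o["position"],R.round(3),np.degrees(np.arctan2(R[1,1],R[0,1])),o["joints"])
c=cam("wrist");im=get_image("wrist");save("w2.png",im)
print(proj(c,[.470,.0885,.088]))
E
```

```text
[0.46933785 0.08841135 0.12948119] [[ 0.929  0.369 -0.001]
 [ 0.369 -0.929 -0.001]
 [-0.002  0.    -1.   ]] -68.33237596420443 [-0.41093127  0.31310409  0.14058109  2.05022854 -0.06058663  0.78356468
 -1.42671677]
(np.float64(254.6060837451686), np.float64(217.2223712652352))
```

View pics/w2.png

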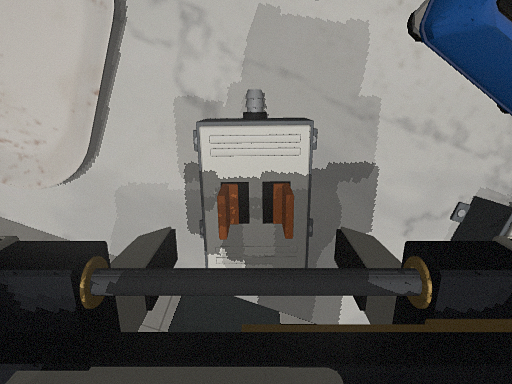

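The tabs at columns 228 and 283 are centred at 255.5, between the fingers, and aligned. I descend and then squeeze.

Call:
send_rows:
  deltas:
    - [[0.0007,0,-0.012],[0,0,0.006],0.0918]
    - [[0,0,-0.012],[0,0,0],0.0918]
    - [[0,0,-0.012],[0,0,0],0.0918]
    - [[0,0,-0.012],[0,0,0],0.0918]
    - [[0,0,-0.012],[0,0,0],0.0918]
    - [[0,0,-0.0115],[0,0,0],0.0918]
    - [[0,0,0],[0,0,0],0.0918]
    - [[0,0,0],[0,0,0],0.07]
    - [[0,0,0],[0,0,0],0.06]
    - [[0,0,0],[0,0,0],0.055]
  force: 20

```text
clock: 3.2
position: [0.4705, 0.0891, 0.0592]
ee_rot: [-3.082, -0.608, -0.002]
force: [-0.1, -0.2, 0.4]
width: 0.79
```

Call:
send_rows:
  deltas:
    - [[0,0,0],[0,0,0],0.05]
    - [[0,0,0],[0,0,0],0.045]
    - [[0,0,0],[0,0,0],0.04]
    - [[0,0,0],[0,0,0],0.03]
    - [[0,0,0],[0,0,0],0.03]
    - [[0,0,0],[0,0,0],0.03]
    - [[0,0,0],[0,0,0],0.03]
    - [[0,0,0],[0,0,0],0.03]
    - [[0,0,0],[0,0,0],0.03]
    - [[0,0,0],[0,0,0],0.03]
  force: 20

```text
clock: 4.2
position: [0.4703, 0.089, 0.0592]
ee_rot: [-3.082, -0.608, -0.001]
force: [-1.9, 0.1, 9.9]
width: 0.398
```

Width is 36.5 mm, so the tabs are squeezed home. I lift.

Call:
send_rows:
  deltas:
    - [[0,0,0.004],[0,0,0],0.03]
    - [[0,0,0.006],[0,0,0],0.03]
    - [[0,0,0.008],[0,0,0],0.03]
    - [[0,0,0.01],[0,0,0],0.03]
    - [[0,0,0.012],[0,0,0],0.03]
    - [[0,0,0.015],[0,0,0],0.03]
    - [[0,0,0.015],[0,0,0],0.03]
    - [[0,0,0.01],[0,0,0],0.03]
    - [[0,0,0],[0,0,0],0.03]
    - [[0,0,0],[0,0,0],0.03]
  force: 25

```text
clock: 5.2
position: [0.4701, 0.089, 0.1388]
ee_rot: [-3.082, -0.608, -0.001]
force: [0.3, 0.2, -1.5]
width: 0.391
```

```bash
python3 - <<'E'
from h import *
o=arm.observe();print(o["position"],o["width"],o["force"])
a=get_image("scene");w=get_image("wrist");save("s3.png",np.hstack([a[100:300,140:340].repeat(2,0).repeat(2,1),cv2.resize(w,(400,300))[:, :] if 0 else cv2.copyMakeBorder(cv2.resize(w,(400,300)),50,50,0,0,0)]))
np.save("scene2.npy",a)
c=cam("scene");h=cv2.cvtColor(a,cv2.COLOR_RGB2HSV)
m=cv2.inRange(h,(0,0,165),(179,40,255))
m=cv2.morphologyEx(m,cv2.MORPH_OPEN,np.ones((3,3)));n,l,s,ce=cv2.connectedComponentsWithStats(m)
i=l[250,215];print(i,s[i],ce[i],ray(c,*ce[i],.012))
E
```

```text
[0.47006417 0.08902027 0.13881018] 0.39111676269939233 [ 0.27796636  0.15372978 -1.45281466]
15 [   16   112   307   272 33432] [172.57337282 259.17414453] [0.56377983 0.4558642  0.012     ]
```

View pics/s3.png

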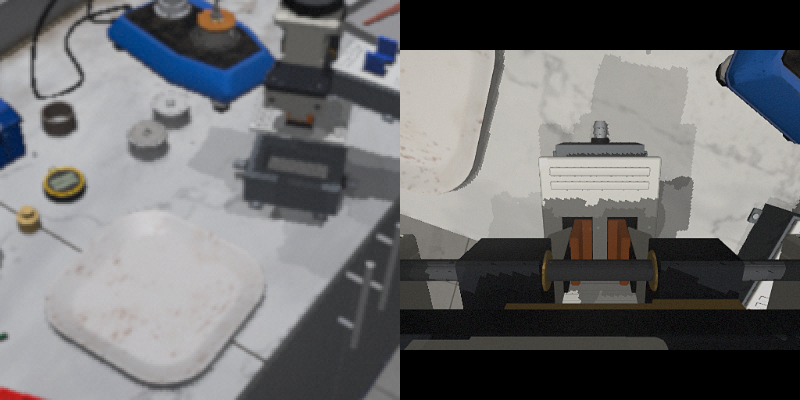

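The cover is lifted clear and level, and the box stays. The dish measured about (0.503, 0.365): corners, scene and side agree within 1 cm. I carry it over.

Call:
send_rows:
  deltas:
    - [[0.001,0.01,0],[0,0,0],0.03]
    - [[0.002,0.02,0],[0,0,0],0.03]
    - [[0.004,0.035,0],[0,0,0],0.03]
    - [[0.005,0.04,0],[0,0,0],0.03]
    - [[0.006,0.045,0],[0,0,0],0.03]
    - [[0.005,0.045,0],[0,0,0],0.03]
    - [[0.005,0.041,0],[0,0,0],0.03]
    - [[0.003,0.025,0],[0,0,0],0.03]
    - [[0.002,0.015,0],[0,0,0],0.03]
    - [[0,0,0],[0,0,0],0.03]

```text
clock: 6.3
position: [0.5022, 0.3674, 0.1379]
ee_rot: [-3.081, -0.613, 0.001]
force: [-1.1, -0.3, -1.8]
width: 0.393
```

```bash
python3 - <<'E'
from h import *
o=arm.observe();print(o["position"],o["width"])
c=cam("wrist");w=get_image("wrist");x,y,_=o["position"]
cv2.circle(w,tuple(int(v) for v in proj(c,[x,y,.004])),5,(0,255,0),1)
b=get_image("side");save("w4.png",np.hstack([cv2.resize(w,(400,300)),cv2.resize(b[90:300,120:400],(400,300))]))
E
```

```text
[0.50221741 0.36738578 0.13788987] 0.39305484259798623
```

View pics/w4.png

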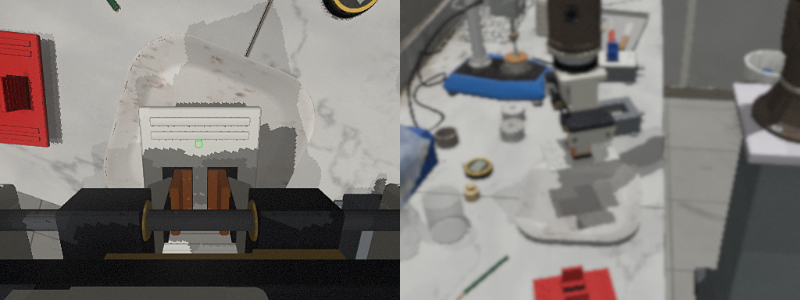

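The wrist view (400 px wide) shows the dish's far side from (160,37) to (312,110), with the cover inside its outline. A quick numeric check against the rim follows.

```bash
python3 - <<'E'
from h import *
c=cam("wrist")
for p in[(160,37),(130,55),(312,95),(312,130),(230,62),(105,180),(115,120)]: print(p,ray(c,p[0]*1.28,p[1]*1.28,.019).round(3))
E
```

```text
(160, 37) [0.601 0.448 0.019]
(130, 55) [0.571 0.473 0.019]
(312, 95) [0.609 0.267 0.019]
(312, 130) [0.574 0.246 0.019]
(230, 62) [0.606 0.369 0.019]
(105, 180) [0.417 0.458 0.019]
(115, 120) [0.496 0.468 0.019]
```

Rim gives the dish centre at about (0.496, 0.360). I shift by (-5, -7) mm and lower.

Call:
send_rows:
  deltas:
    - [[-0.003,-0.004,-0.01],[0,0,0],0.03]
    - [[-0.002,-0.003,-0.015],[0,0,0],0.03]
    - [[0,0,-0.015],[0,0,0],0.03]
    - [[0,0,-0.015],[0,0,0],0.03]
    - [[0,0,-0.015],[0,0,0],0.03]
    - [[0,0,-0.01],[0,0,0],0.03]
    - [[0,0,-0.008],[0,0,0],0.03]
    - [[0,0,-0.006],[0,0,0],0.03]
    - [[0,0,-0.004],[0,0,0],0.03]
    - [[0,0,0],[0,0,0],0.03]

```text
clock: 7.4
position: [0.498, 0.3578, 0.0405]
ee_rot: [3.082, 0.608, -0.0]
force: [0.4, -0.4, -1.9]
width: 0.392
```

Call:
send_rows:
  deltas:
    - [[0,0,-0.001],[0,0,0],0.03]
    - [[0,0,-0.001],[0,0,0],0.03]
    - [[0,0,-0.001],[0,0,0],0.03]
    - [[0,0,0],[0,0,0],0.03]
    - [[0,0,0],[0,0,0],0.03]
    - [[0,0,0],[0,0,0],0.03]
    - [[0,0,0],[0,0,0],0.03]
    - [[0,0,0],[0,0,0],0.03]
    - [[0,0,0],[0,0,0],0.03]
    - [[0,0,0],[0,0,0],0.03]

```text
clock: 8.4
position: [0.4981, 0.358, 0.0377]
ee_rot: [3.082, 0.608, -0.0]
force: [-0.1, 0.4, -1.6]
width: 0.39
```

Force still shows only the cover's weight, so I lower a little more.

Call:
send_rows:
  deltas:
    - [[0,0,-0.001],[0,0,0],0.03]
    - [[0,0,0],[0,0,0],0.03]
    - [[0,0,-0.001],[0,0,0],0.03]
    - [[0,0,0],[0,0,0],0.03]
    - [[0,0,-0.0005],[0,0,0],0.03]
    - [[0,0,0],[0,0,0],0.03]
    - [[0,0,0],[0,0,0],0.03]
    - [[0,0,0],[0,0,0],0.03]
    - [[0,0,0],[0,0,0],0.03]
    - [[0,0,0],[0,0,0],0.03]

```text
clock: 9.4
position: [0.4982, 0.358, 0.0359]
ee_rot: [-3.082, -0.608, -0.001]
force: [-2.4, -2.5, 8.5]
width: 0.394
```

Contact: about 10 N. I open slowly and then retreat.

Call:
send_rows:
  deltas:
    - [[0,0,0],[0,0,0],0.039]
    - [[0,0,0],[0,0,0],0.043]
    - [[0,0,0],[0,0,0],0.047]
    - [[0,0,0],[0,0,0],0.051]
    - [[0,0,0],[0,0,0],0.055]
    - [[0,0,0],[0,0,0],0.065]
    - [[0,0,0],[0,0,0],0.075]
    - [[0,0,0],[0,0,0],0.085]
    - [[0,0,0],[0,0,0],0.085]
    - [[0,0,0],[0,0,0],0.085]

```text
clock: 10.4
position: [0.4981, 0.3579, 0.0351]
ee_rot: [3.082, 0.608, -0.0]
force: [0.4, -0.9, -1.1]
width: 0.921
```

Call:
send_rows:
  deltas:
    - [[0,0,0.01],[0,0,0],0.085]
    - [[0,0,0.015],[0,0,0],0.085]
    - [[0,0,0.02],[0,0,0],0.085]
    - [[0,0,0.02],[0,0,0],0.085]
    - [[0,0,0.025],[0,0,0],0.085]
    - [[0,0,0.025],[0,0,0],0.085]
    - [[0,0,0.025],[0,0,0],0.085]
    - [[0,0,0.02],[0,0,0],0.085]
    - [[0,0,0],[0,0,0],0.085]
    - [[0,0,0],[0,0,0],0.085]

```text
clock: 11.4
position: [0.4983, 0.3581, 0.1965]
ee_rot: [-3.081, -0.608, -0.002]
force: [-0.4, 0.1, -0.5]
width: 0.927
```

```bash
python3 - <<'E'
from h import *
o=arm.observe();print(o["position"],o["width"],o["force"])
c=cam("wrist");w=get_image("wrist");a=get_image("scene");np.save("w5.npy",w)
print(proj(c,[.496,.36,.03]))
save("f.png",np.hstack([cv2.resize(w,(400,300)),cv2.resize(a[110:300,140:393],(400,300))]))
E
```

```text
[0.49829039 0.35811341 0.19646665] 0.9267618478904301 [-0.43075319  0.09230987 -0.49685284]
(np.float64(252.48417962497535), np.float64(178.08283415276296))
```

View pics/f.png

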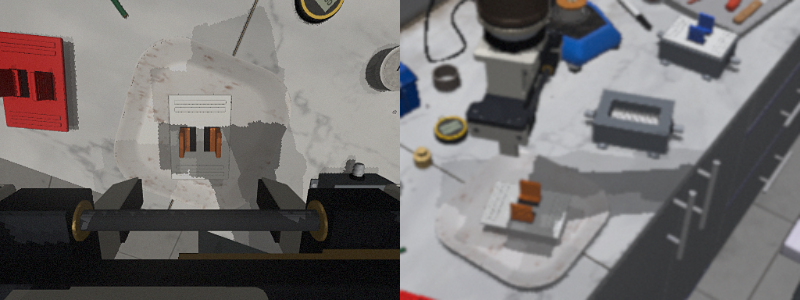

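The cover stands level mid-dish (wrist 200,138), and its tabs are sprung out to about 52 mm over their outer faces. The blue cover is still on, and the gripper is clear.

```bash
python3 -c "
from h import *
print(job.sign_off())"
```

```text
the job is handed in; nothing more can be done
None
```

The orange-tabbed cover is off its box and standing right way up near the middle of the dish. I handed the job in at about 11.5 s; no verdict was reported.

- **Squeeze and lift:** I closed the tabs to a 36.5 mm finger opening while the cover was still seated. I then lifted it about 80 mm straight up and carried it over.
- **Placing:** I lowered it onto the dish floor until I felt about 10 N of contact, then let go and backed the gripper off.
- **Last checks:** In the final pictures the cover is level, within about 5 mm of the dish centre I measured at (0.496, 0.360). Its tabs look sprung back, at a rough 52 mm over their outer faces, against 54 mm when fully out. The orange box is open, the blue cover is still clipped on, and the arm is clear of everything.
- **Disagreements:** My dish-centre estimates differed by about 1 cm between the cameras, well inside the 40 mm allowed. The squeezed opening read about 1.5 mm under the expected 38 mm. A vertical force of about 10 N appeared during the squeeze and was gone after the lift. No check failed.

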